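Transfer the sample row to the transport tray in reverse

TASK

Move the four sample containers from the bench tray to the transport tray in reverse order: the one that starts nearest the bench tray's grip tab goes into the bay farthest from the transport tray's grip tab, the next one into the next bay, and so on until the last is in the bay nearest the tab. Stand each upright in the middle of its bay, one to a bay, and never tip any of them over; leave them all standing still and released.

Things in the scene. Friction and masses are not known exactly. Their poses are not given: they have to be found in the camera images.
- pot: Closed sample pot, white with a yellow screw cap, the widest and lowest: a plain cylinder 46 mm in diameter, 50 mm tall. Loose, 35 to 90 g, stands upright in its collar on the bench tray. Origin: centre of its underside; z along its axis, up.
- jar: Closed sample jar, white with a yellow screw cap, medium: a plain cylinder 40 mm in diameter, 62 mm tall. Loose, 35 to 90 g, stands upright in its collar on the bench tray. Origin: centre of its underside; z along its axis, up.
- tube: Closed sample tube, white with a yellow screw cap, the slimmest and tallest: a plain cylinder 30 mm in diameter, 76 mm tall. Loose, 35 to 90 g, stands upright in its collar on the bench tray. Origin: centre of its underside; z along its axis, up.
- bottle: Closed sample bottle, white with a yellow screw cap, narrow-necked: body 42 mm in diameter up to 40 mm, then a shoulder and a neck with a cap 26 mm in diameter from 49 to 70 mm above the base, 70 mm tall in all; easily taken by its cap, at about 60 mm. Loose, 35 to 90 g, stands upright in its collar on the bench tray. Origin: centre of its underside; z along its axis, up.
- bench_tray: Steel tray that holds the row at the start, in four collars centred at x = -99, -33, 33 and 99 mm. Fixed, any yaw, 272 x 80 mm, floor 8 mm and rim 16 mm above the table. Black grip tab, 20 mm long, at one short end. Origin: centre of the underside; x along the row, away from the tab (tab at the -x end); z up.
- transport_tray: Steel tray, empty at the start, with four bays (63 mm along the row, 74 mm across) centred at x = -99, -33, 33 and 99 mm, parted by cross ribs 7 mm high. Fixed, any yaw, 272 x 80 mm, floor 8 mm and rim 16 mm above the table. Black grip tab, 20 mm long, at one short end. Origin: centre of the underside; x along the row, away from the tab (tab at the -x end); z up.
- pot_collar: Black rubber collar in which the pot stands at the start, a ring 60 mm outside, 52 mm inside, 8 mm high, fixed on the bench tray's floor; the pot rests on the tray floor inside it. It stays and marks the pot's first place in the row. Origin: centre of its underside.
- jar_collar: Black rubber collar in which the jar stands at the start, a ring 54 mm outside, 46 mm inside, 8 mm high, fixed on the bench tray's floor; the jar rests on the tray floor inside it. It stays and marks the jar's first place in the row. Origin: centre of its underside.
- tube_collar: Black rubber collar in which the tube stands at the start, a ring 44 mm outside, 36 mm inside, 8 mm high, fixed on the bench tray's floor; the tube rests on the tray floor inside it. It stays and marks the tube's first place in the row. Origin: centre of its underside.
- bottle_collar: Black rubber collar in which the bottle stands at the start, a ring 56 mm outside, 48 mm inside, 8 mm high, fixed on the bench tray's floor; the bottle rests on the tray floor inside it. It stays and marks the bottle's first place in the row. Origin: centre of its underside.
Mind the look-alikes: they are no part of the job. Leave any purple or red look-alike of the bottle alone.

How it is judged:
By the outcome, as a careful person would: the job done as asked, in the order asked, and still so for the second after the job is handed in, with the robot touching nothing.
It also fails if it takes over 101 s, if anything falls off the work surface, if the arm or the gripper's body presses on something with over 40 N, if the wrist force passes 120 N, or if a joint passes its speed limit or range.

ROBOT

A 6-joint arm with a two-finger parallel gripper is mounted at the origin on the work surface. World frame = base frame: x ahead of the robot, y to its left, z up, the work surface at z = 0. Lengths are in m, angles in rad, forces in N, time in s.
With the tool pointing down it reaches from about 0.35 to 0.975 m from the base axis. Payload 4.9 kg.
Tool frame: the origin (TCP) lies at the very end of the fingers, on their centre line; the grasp point (between the pads) lies 19 mm behind it; z points along the fingers, y is the direction in which the jaws open and shut (so a half turn about z gives the same grasp; the last joint's range is limited). The gripper opens to 85 mm and grips with 20 to 120 N. Pads are 22 mm wide; open, the fingers measure 114 mm over their backs; the gripper's body (76 mm by 85 mm) begins 54 mm behind the grasp point. The pads swing forward as they close: fully open they stand 13 mm farther back than shut.
Start: joints at [1.003, 0.053, 1.613, -0, 1.476, -0.119], TCP at [0.271, 0.563, 0.231] pointing down, gripper open.
Joint ranges: [-3.01, 3.01], [-1.01, 2.22], [0.06, 2.58], [-1.02, 4.17], [0.09, 2.62], [-3.14, 3.14]. Speed limits (rad/s): [2.57, 2.57, 3.14, 3.14, 3.14, 3.14].

INTERFACE

Orientations are given as a unit quaternion [w, x, y, z].
In Python, from plant import state, grab_frame, camera_model, job_done, search_frame, masks_of, place_of gives the robot as it stands.
- The arm moves only by the tool drive_tool, never from a script. Its argument "series" is a list of rows, each a list of 2 entries, a list of its own where there are three numbers: the shift along the world's x, y, z in m, then the turn, a rotation vector about the world's x, y, z in degrees. A call has 1 to 8 rows; each row is the pose to reach, as a shift and turn from the pose commanded when the call began; what a row does not reach only later rows make up. A row lasts 1/10 s, in which the tool goes at most 50 mm and 8.59 degrees, less where a joint would pass 70% of its speed; a pose out of reach is approached as far as the arm can. A call with a gripper value outside its range is refused whole. "fingers" is the closure, from -1 (fully open) to 1 (shut), so that 0 is half open, set as the call begins (left out, the last holds). The fingers move at their own pace and stop on an object; the grip force is fixed at half the most. Time passes only in rows, so rows that repeat a pose let the fingers close. It gives the time, the measured TCP pose, the force and the opening at its end, in the units of the state.
- state(): the state, without advancing time (a new reading comes with each control period).
- grab_frame(name): name is "scene" or "side" or "wrist"; returns the picture (384x512x3 uint8, red, green, blue); there is no depth.
- camera_model(name): a dict with "fovy" (degrees; the focal length in pixels is half the picture's height over the tangent of half this angle, whatever the lens; pixels are square), "cx", "cy" (the principal point, pixels), "rvec" (rotation vector, rad) and "tvec" (3), from world to camera coordinates, as OpenCV has them. Camera axes: x right, y down, z forward; pixel columns grow to the right and rows downward; lengths in m; the calibration is good to about 2 mm. A picture is of the moment at which its call begins: read the wrist's pose just before it. camera_model takes no time and is no camera call; for the wrist camera it gives the pose at the moment of the call.
- job_done(): hands the job in, once; it reports no verdict.
Trained networks look in the newest picture that a camera, given by its name, has taken for a name from the list of things; names that differ only in an ending like _2 or _b are one class to them, and where a whole thing is asked for, a point or a joint stands for the part that bears it (a point fixed in the world has none). Each returns a list of dicts, best first, with "confidence" (0 to 1); they miss things now and then, are a little off and sometimes report something else, mostly with a low value. They report only what shows in the picture. A call takes as long as a camera call. They do not tell look-alikes from the thing itself.
- search_frame(camera, name): "location" ([x, y, z] in m, in world coordinates, good to about 4 mm: the middle of the surface that is visible of it).
- masks_of(camera, name): "pixels" (384x512 bool, what is visible of it).
- place_of(camera, name): "location" ([x, y, z] in m, in world coordinates, good to about 4 mm: a listed point, or the origin of a listed thing).
The state is a dict: "time": time; "joint_pos": joint angles; "joint_vel": joint speeds; "joint_efforts": joint torques, N m; "tool_pos": TCP position; "tool_rot": TCP orientation; "contact_force": force on the tool from outside, world axes, zero at the start; "ft_torque": the same for the moment, N m; "gripper_width": opening from 0.0 (shut) to 1.0 (fully open).
Only numpy, scipy, OpenCV 4.12 (cv2) and the standard library are available. Lean on these libraries where they do the work, as an engineer would, in place of code of your own. Each camera call takes 0.05 s, during which the arm holds its last target.

## Working session

There is one attempt and no reset: what is moved stays moved. The work goes in short steps, Python scripts to look and compute and a tool call to move; the robot and the scene stay as the last step left them, time stands still between calls to the robot, and variables do not carry over. Pictures are saved under pics/ and viewed, and the job is handed in when it is done.

Besides the shell and the picture viewer there is one more tool, called after "Emit:" by a JSON object that holds its "op" and its "data". drive_tool: Moves the arm, as the interface text tells. Its arguments: {"type":"object","properties":{"series":{"type":"array","items":{"type":"array"}},"fingers":{"type":"number"}},"required":["series"]}

```bash
mkdir -p pics; python3 - <<'E'
from plant import *
import cv2
s=state();print(s)
for n in ["scene","side","wrist"]:
    f=grab_frame(n);cv2.imwrite(f"pics/a_{n}.png",f[:,:,::-1]);print(n,camera_model(n))
E
```

```text
{'time': 0.0, 'joint_pos': array([ 1.00301674e+00,  5.33784712e-02,  1.61427826e+00, -4.26131230e-06,
        1.47603585e+00, -1.18983160e-01]), 'joint_vel': array([ 0.00138206,  0.0010993 ,  0.00100869, -0.00071738, -0.00023901,
       -0.00038147]), 'joint_efforts': array([ 8.36488944e-04, -3.93668997e+01, -3.70182323e+01, -1.57402803e-05,
        6.86988686e-03,  2.64104352e-05]), 'tool_pos': array([0.27082781, 0.56257846, 0.23005904]), 'tool_rot': array([-3.51498109e-04,  2.22519383e-01,  9.74927701e-01, -9.89384716e-04]), 'contact_force': array([-0.10729864, -0.02579129, -0.09907795]), 'ft_torque': array([-0.02266428, -0.08157378,  0.00236284]), 'gripper_width': 0.9970796285013607}
scene {'fovy': 56.90989469918093, 'cx': 256.86409401924976, 'cy': 196.4634226138339, 'rvec': array([ 2.08556328,  1.00791721, -0.47201485]), 'tvec': array([-0.30546689, -0.2017512 ,  1.27223922])}
side {'fovy': 46.70542855224379, 'cx': 250.08296701696437, 'cy': 192.64554324350362, 'rvec': array([ 0.26089135, -2.8845726 ,  1.08503083]), 'tvec': array([0.45543668, 0.11767576, 0.9576134 ])}
wrist {'fovy': 66.3910125975003, 'cx': 257.5332293459262, 'cy': 194.4400885198938, 'rvec': array([-2.46134238, -1.54499781, -0.2076931 ]), 'tvec': array([-0.62302984, -0.03416819,  0.37846372])}
```

View pics/a_scene.png

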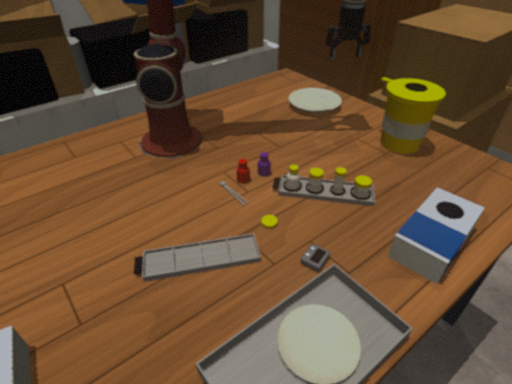

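View pics/a_side.png

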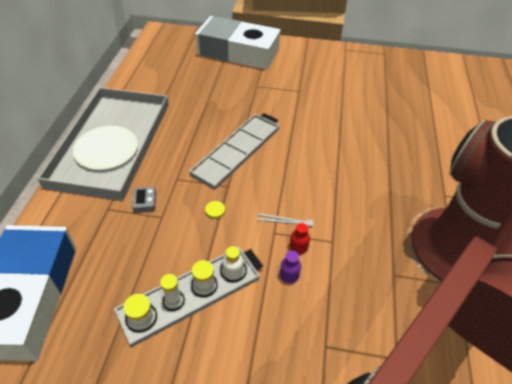

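View pics/a_wrist.png

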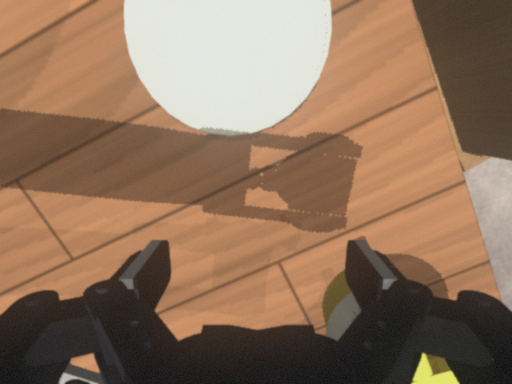

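The scene and side views show the bench tray with its tab by the bottle (side view about (255,260)). From the tab, the row is bottle, jar, tube, pot. The transport tray is empty, with its tab at side (270,118) and scene (138,265). The red and purple look-alikes are near the bottle.

```bash
cat > h.py <<'E'
import numpy as np,cv2
from plant import *
def K(m): 
    f=192/np.tan(np.radians(m['fovy'])/2); return np.array([[f,0,m['cx']],[0,f,m['cy']],[0,0,1]])
def proj(m,P): return cv2.projectPoints(np.array(P,float).reshape(-1,3),m['rvec'],m['tvec'],K(m),None)[0].reshape(-1,2)
def ray(m,uv,z):
    R=cv2.Rodrigues(m['rvec'])[0]; c=-R.T@m['tvec']
    d=R.T@np.linalg.inv(K(m))@np.array([uv[0],uv[1],1.]); return c+d*(z-c[2])/d[2]
def tray(x,y,yaw,P):
    c,s=np.cos(yaw),np.sin(yaw);P=np.array(P,float).reshape(-1,3)
    return np.c_[x+c*P[:,0]-s*P[:,1],y+s*P[:,0]+c*P[:,1],P[:,2]]
E
python3 - <<'E'
from h import *
for cam in ["scene","side"]:
    f=grab_frame(cam)
    for n in ["pot","jar","tube","bottle","bench_tray","transport_tray","pot_collar","bottle_collar"]:
        print(cam,n,[(np.round(d['location'],4).tolist(),round(d['confidence'],2)) for d in place_of(cam,n)[:3]])
    for n in ["bench_tray","transport_tray"]:
        r=masks_of(cam,n)
        for i,d in enumerate(r[:1]):
            cv2.imwrite(f"pics/m_{cam}_{n}.png",d['pixels'].astype(np.uint8)*255);print(d['confidence'],d['pixels'].sum())
    f2=cv2.resize(f,None,fx=4,fy=4,interpolation=cv2.INTER_CUBIC)[:,:,::-1]
    np.save(f"pics/{cam}.npy",f)
E
python3 - <<'E'
import numpy as np,cv2
a=np.load('pics/side.npy')[:,:,::-1]; 
cv2.imwrite('pics/s1.png',cv2.resize(a[100:200,170:300],None,fx=6,fy=6,interpolation=cv2.INTER_CUBIC))
cv2.imwrite('pics/s2.png',cv2.resize(a[235:350,105:275],None,fx=4.7,fy=4.7,interpolation=cv2.INTER_CUBIC))
E
```

```text
scene pot [([0.6161, 0.2778, 0.009], 0.55)]
scene jar [([0.5177, 0.1998, 0.0064], 0.75)]
scene tube [([0.5705, 0.2384, 0.0147], 0.62)]
scene bottle [([0.3568, 0.1339, 0.0013], 0.8), ([0.6206, 0.2795, 0.0094], 0.7), ([0.4696, 0.1541, 0.0077], 0.62)]
scene bench_tray [([0.5446, 0.2147, -0.0008], 0.93)]
scene transport_tray [([0.5316, -0.1991, 0.0013], 0.81)]
scene pot_collar [([0.6176, 0.2828, 0.005], 0.65)]
scene bottle_collar [([0.4671, 0.1481, 0.0096], 0.58)]
0.97 1136
0.98 3628
side pot [([0.6248, 0.2793, 0.0063], 0.81)]
side jar [([0.6198, 0.282, 0.0101], 0.56)]
side tube [([0.57, 0.2394, 0.0069], 0.87)]
side bottle [([0.4705, 0.1532, 0.0072], 0.87), ([0.3579, 0.1312, -0.0011], 0.78), ([0.3449, 0.0607, 0.0008], 0.64)]
side bench_tray [([0.5467, 0.2155, 0.002], 0.62)]
side transport_tray [([0.5378, -0.2038, 0.0005], 0.73)]
side pot_collar [([0.6197, 0.2815, 0.0089], 0.62)]
side bottle_collar [([0.4692, 0.1496, 0.0118], 0.57)]
0.59 2992
0.86 2744
```

View pics/s1.png

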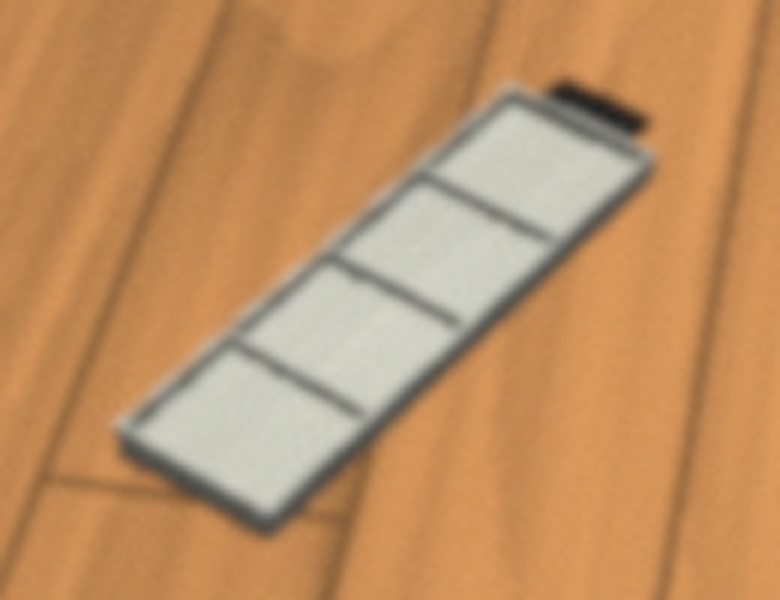

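View pics/s2.png

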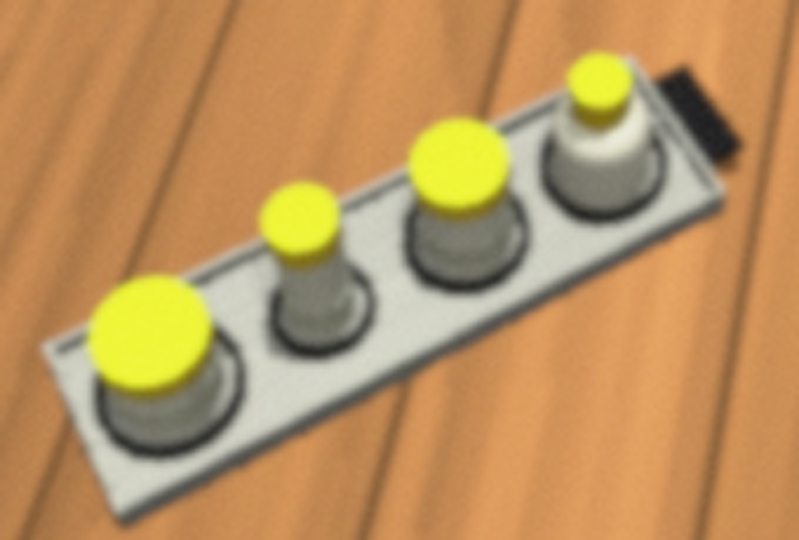

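```bash
python3 - <<'E'
from h import *
from scipy.optimize import least_squares
m=camera_model("side"); ms=camera_model("scene")
def cv(p,s,o): return (np.array(p)+.5)/s-.5+np.array(o)
C={'transport':[cv(p,6,(170,100)) for p in [(510,88),(655,157),(268,526),(118,428)]],
'bench':[cv(p,4.7,(105,235)) for p in [(632,58),(722,198),(122,515),(45,348)]]}
for k,v in C.items():
    P=np.array([ray(m,p,.016) for p in v]);print(k,np.round(P,4).tolist())
    print([round(np.linalg.norm(P[i]-P[(i+1)%4]),4) for i in range(4)])
    best=None
    for sg in [1,-1]:
        T=[(-.136,-.04*sg,.016),(-.136,.04*sg,.016),(.136,.04*sg,.016),(.136,-.04*sg,.016)]
        yaw=np.arctan2(*(P[2]+P[3]-P[0]-P[1])[1::-1])
        r=least_squares(lambda q:(proj(m,tray(*q,T))-v).ravel(),[*P.mean(0)[:2],yaw])
        if best is None or r.cost<best.cost:best=r
    q=best.x;print(k,q,best.cost)
    for x in(-.099,-.033,.033,.099):print(np.round(tray(*q,[(x,0,.008)]),4))
    f=cv2.resize(np.load('pics/scene.npy')[:,:,::-1],None,fx=3,fy=3,interpolation=cv2.INTER_CUBIC)
    p=np.round(proj(ms,tray(*q,T))*3+1).astype(int); cv2.polylines(f,[p],True,(255,0,255),1)
    c=p.mean(0).astype(int);cv2.imwrite(f'pics/ov_{k}.png',f[c[1]-120:c[1]+120,max(0,c[0]-240):c[0]+240])
for n,p,z in[('bottle',(600,80),.078),('jar',(460,163),.070),('tube',(301,221),.084),('pot',(151,332),.058)]:
    print(n,np.round(ray(m,cv(p,4.7,(105,235)),z),4))
E
```

```text
transport [[0.5102, -0.3386, 0.016], [0.4387, -0.3034, 0.016], [0.5579, -0.0562, 0.016], [0.6291, -0.0966, 0.016]]
[np.float64(0.0797), np.float64(0.2745), np.float64(0.0819), np.float64(0.2697)]
transport [ 0.5339218  -0.19860793  1.11539408] 0.783438659400336
[[ 0.4904 -0.2875  0.008 ]]
[[ 0.5194 -0.2282  0.008 ]]
[[ 0.5484 -0.169   0.008 ]]
[[ 0.5775 -0.1097  0.008 ]]
bench [[0.4689, 0.0977, 0.016], [0.4179, 0.1605, 0.016], [0.6191, 0.337, 0.016], [0.6731, 0.2774, 0.016]]
[np.float64(0.0809), np.float64(0.2676), np.float64(0.0804), np.float64(0.272)]
bench [0.54464161 0.21792336 0.7204627 ] 1.3963718085888968
[[0.4702 0.1526 0.008 ]]
[[0.5198 0.1962 0.008 ]]
[[0.5694 0.2397 0.008 ]]
[[0.619  0.2832 0.008 ]]
bottle [0.4713 0.1519 0.078 ]
jar [0.5194 0.1955 0.07  ]
tube [0.5698 0.2395 0.084 ]
pot [0.6193 0.2821 0.058 ]
```

View pics/ov_transport.png

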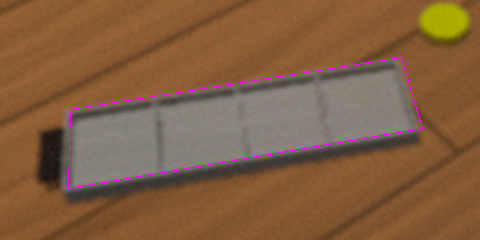

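View pics/ov_bench.png

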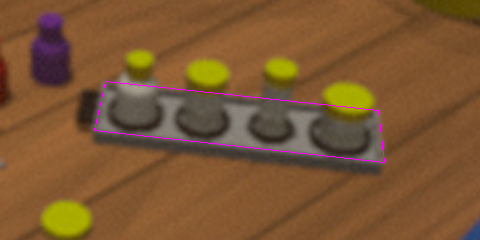

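```bash
python3 - <<'E'
from h import *
m=camera_model("scene")
for n,p,z in [('bin base',(404,148),0),('bin base left',(384,142),0),('plate',(316,103),0)]: print(n,ray(m,p,z))
for z in (.1,.14,.18): print(z,ray(m,(415,80),z))
E
```

```text
bin base [0.5490488 0.6060272 0.       ]
bin base left [0.48160795 0.58486242 0.        ]
plate [0.10996067 0.62182665 0.        ]
0.1 [0.35398772 0.9253246  0.1       ]
0.14 [0.40369284 0.82836104 0.14      ]
0.18 [0.45339795 0.73139749 0.18      ]
```

Emit:
{"op": "drive_tool", "data": {"series": [[[0,0,0],[0,0,-8]],[[0.0,-0.03,0],[0,0,-16]],[[0.015,-0.06,0],[0,0,-24]],[[0.03,-0.1,0],[0,0,-32]],[[0.05,-0.14,0],[0,0,-40]],[[0.07,-0.18,0],[0,0,-48]],[[0.09,-0.22,0],[0,0,-56]],[[0.11,-0.26,0],[0,0,-64]]], "fingers": -1}}

```text
time: 2.05
tool_pos: [0.3816, 0.3015, 0.2315]
tool_rot: [0.0, 0.707, 0.707, 0.0]
contact_force: [0.9, -0.0, -0.1]
gripper_width: 1.002
```

Emit:
{"op": "drive_tool", "data": {"series": [[[0.015,-0.025,0],[0,0,-8]],[[0.03,-0.05,0],[0,0,-16]],[[0.05,-0.08,-0.02],[0,0,-24]],[[0.065,-0.11,-0.05],[0,0,-32]],[[0.08,-0.13,-0.07],[0,0,-40]],[[0.0893,-0.149,-0.09],[0,0,-48]],[[0.0893,-0.149,-0.1],[0,0,-48.7]],[[0.0893,-0.149,-0.1],[0,0,-48.7]]]}}

```text
time: 2.85
tool_pos: [0.4692, 0.1539, 0.1296]
tool_rot: [-0.001, 0.935, 0.355, -0.002]
contact_force: [-0.0, 1.0, -0.6]
gripper_width: 1.002
```

```bash
python3 - <<'E'
from h import *
f=grab_frame("side");cv2.imwrite("pics/b.png",f[:,:,::-1])
print(state()['tool_pos'],state()['tool_rot'],state()['joint_pos'])
E
```

```text
[0.46989904 0.15446365 0.13095112] [-3.43637993e-04  9.34542645e-01  3.55850515e-01 -5.80915193e-04] [ 1.66756763e-01 -1.80150785e-01  2.00700510e+00  4.61388617e-04
  1.31601227e+00  1.00978835e+00]
```

View pics/b.png

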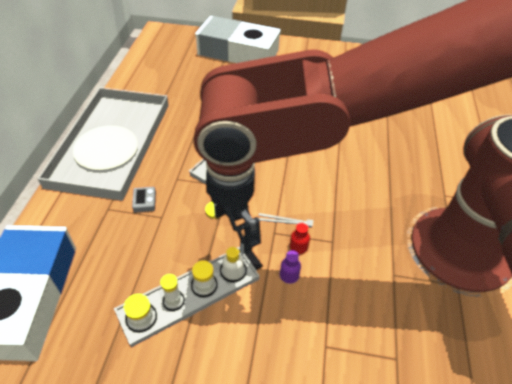

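The gripper is above the bottle (side about (240,250)), clear of the purple look-alike. Next I descend and grip.

Emit:
{"op": "drive_tool", "data": {"series": [[[0.001,-0.002,-0.02],[0,0,0]],[[0.001,-0.002,-0.045],[0,0,0]],[[0.001,-0.002,-0.065],[0,0,0]],[[0.001,-0.002,-0.08],[0,0,0]],[[0.001,-0.002,-0.084],[0,0,0]],[[0.001,-0.002,-0.084],[0,0,0]]]}}

```text
time: 3.5
tool_pos: [0.4716, 0.1529, 0.0479]
tool_rot: [-0.0, 0.935, 0.356, 0.0]
contact_force: [0.2, -0.5, 0.3]
gripper_width: 1.0
```

Emit:
{"op": "drive_tool", "data": {"series": [[[0,0,0],[0,0,0]],[[0,0,0],[0,0,0]],[[0,0,0],[0,0,0]],[[0,0,0],[0,0,0]],[[0,0,0],[0,0,0]],[[0,0,0],[0,0,0]],[[0,0,0],[0,0,0]],[[0,0,0],[0,0,0]]], "fingers": 1}}

```text
time: 4.3
tool_pos: [0.4721, 0.1523, 0.0481]
tool_rot: [0.0, 0.935, 0.355, 0.001]
contact_force: [0.4, 0.8, 6.0]
gripper_width: 0.286
```

Emit:
{"op": "drive_tool", "data": {"series": [[[0,0,0.01],[0,0,0]],[[0,0,0.02],[0,0,0]],[[0,0,0.04],[0,0,0]],[[0,0,0.06],[0,0,0]],[[0,0,0.08],[0,0,0]],[[0,0,0.1],[0,0,0]],[[0,0,0.11],[0,0,0]]]}}

```text
time: 5.0
tool_pos: [0.4724, 0.1522, 0.1599]
tool_rot: [0.0, 0.935, 0.355, 0.002]
contact_force: [0.8, 0.7, -0.9]
gripper_width: 0.289
```

```bash
cat > snap.py <<'E'
import sys
from h import *
s=state();print(s['time'],np.round(s['tool_pos'],4),'yaw',round(np.degrees(2*np.arctan2(s['tool_rot'][2],s['tool_rot'][1]))-90,2),s['gripper_width'],np.round(s['joint_pos'],2))
for c in sys.argv[2:]:
    f=grab_frame(c);cv2.imwrite(f"pics/{sys.argv[1]}_{c}.png",f[:,:,::-1])
E
python3 snap.py c side
```

```text
5.0 [0.4724 0.1522 0.1599] yaw -48.42 0.28875404029991686 [ 0.16 -0.21  1.98 -0.    1.37  1.01]
```

View pics/c_side.png

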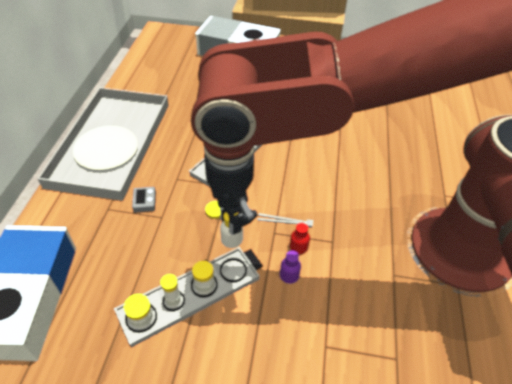

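The side view shows the bottle lifted at (232,235) and its collar empty. On to bay +99.

Emit:
{"op": "drive_tool", "data": {"series": [[[0.006,-0.015,0],[0,0,2]],[[0.02,-0.05,0],[0,0,5]],[[0.036,-0.09,0],[0,0,8]],[[0.056,-0.14,0],[0,0,12]],[[0.074,-0.185,0],[0,0,16]],[[0.09,-0.225,0],[0,0,20]],[[0.1,-0.25,0],[0,0,22]],[[0.105,-0.262,0],[0,0,22.3]]]}}

```text
time: 5.85
tool_pos: [0.5764, -0.1122, 0.1562]
tool_rot: [-0.001, 0.849, 0.528, -0.001]
contact_force: [0.2, 0.4, -0.5]
gripper_width: 0.287
```

Emit:
{"op": "drive_tool", "data": {"series": [[[0,0,-0.015],[0,0,0]],[[0,0,-0.04],[0,0,0]],[[0,0,-0.065],[0,0,0]],[[0,0,-0.08],[0,0,0]],[[0,0,-0.09],[0,0,0]],[[0,0,-0.095],[0,0,0]],[[0,0,-0.095],[0,0,0]]]}}

```text
time: 6.55
tool_pos: [0.5763, -0.1094, 0.062]
tool_rot: [-0.0, 0.848, 0.529, -0.0]
contact_force: [-0.0, 0.9, -0.9]
gripper_width: 0.286
```

```bash
python3 snap.py d side scene
```

```text
6.55 [ 0.5763 -0.1094  0.062 ] yaw -26.09 0.28570121503598883 [-0.31  0.13  1.83  0.    1.18  0.14]
```

View pics/d_scene.png

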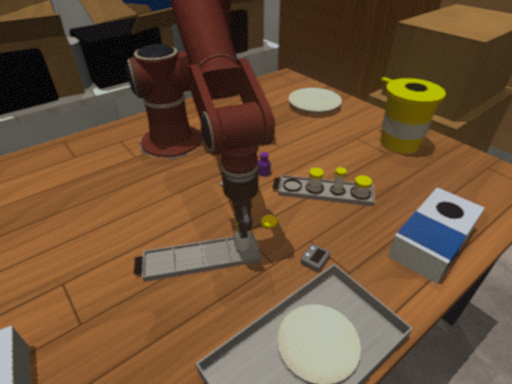

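View pics/d_side.png

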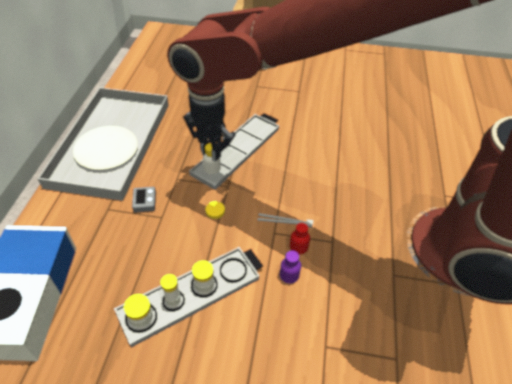

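The bottle is over the far bay, in the middle of it in both views (scene about (243,245), side about (210,160)). Now I lower it and release.

Emit:
{"op": "drive_tool", "data": {"series": [[[0.001,0,-0.005],[0,0,0]],[[0.001,0,-0.009],[0,0,0]],[[0.001,0,-0.012],[0,0,0]],[[0.001,0,-0.0135],[0,0,0]],[[0.001,0,-0.0135],[0,0,0]],[[0.001,0,-0.0135],[0,0,0]]]}}

```text
time: 7.25
tool_pos: [0.5775, -0.1099, 0.0488]
tool_rot: [-0.0, 0.849, 0.529, 0.0]
contact_force: [-0.5, -0.1, -1.0]
gripper_width: 0.289
```

Emit:
{"op": "drive_tool", "data": {"series": [[[0,0,0],[0,0,0]],[[0,0,0],[0,0,0]],[[0,0,0],[0,0,0]],[[0,0,0],[0,0,0]],[[0,0,0],[0,0,0]],[[0,0,0],[0,0,0]],[[0,0,0],[0,0,0]]], "fingers": -1}}

```text
time: 7.95
tool_pos: [0.5774, -0.1099, 0.0488]
tool_rot: [-0.0, 0.849, 0.529, -0.0]
contact_force: [-0.3, 0.4, 0.8]
gripper_width: 1.0
```

Emit:
{"op": "drive_tool", "data": {"series": [[[0,0,0.01],[0,0,0]],[[0,0,0.03],[0,0,0]],[[0,0,0.06],[0,0,0]],[[0,0,0.09],[0,0,0]],[[-0.01,0.04,0.1],[0,0,-4]],[[-0.02,0.08,0.1],[0,0,-8]],[[-0.03,0.12,0.1],[0,0,-12]],[[-0.04,0.16,0.1],[0,0,-16]]]}}

```text
time: 8.75
tool_pos: [0.5372, 0.0514, 0.1501]
tool_rot: [0.0, 0.915, 0.404, 0.001]
contact_force: [-0.1, 0.0, 0.8]
gripper_width: 1.004
```

```bash
python3 snap.py e scene side
```

```text
8.75 [0.5372 0.0514 0.1501] yaw -42.31 1.0035762761796778 [-0.04 -0.09  1.89  0.    1.34  0.7 ]
```

View pics/e_scene.png

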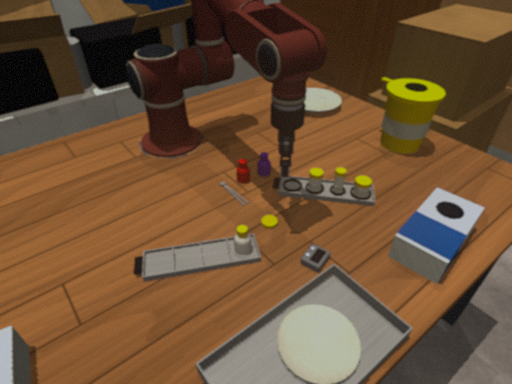

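Bottle stands upright in the far bay (scene (243,240)). Next is the jar.

Emit:
{"op": "drive_tool", "data": {"series": [[[-0.004,0.03,0],[0,0,-3]],[[-0.008,0.07,0],[0,0,-5]],[[-0.013,0.11,0],[0,0,-6.4]],[[-0.0176,0.1444,-0.01],[0,0,-6.4]],[[-0.0176,0.1444,-0.03],[0,0,-6.4]],[[-0.0176,0.1444,-0.045],[0,0,-6.4]],[[-0.0176,0.1444,-0.045],[0,0,-6.4]]]}}

```text
time: 9.55
tool_pos: [0.5183, 0.1934, 0.1012]
tool_rot: [-0.0, 0.935, 0.354, -0.003]
contact_force: [-0.7, -0.1, -0.1]
gripper_width: 1.003
```

```bash
python3 snap.py f scene side wrist
```

```text
9.55 [0.5183 0.1934 0.1012] yaw -48.53 1.0029708754913698 [ 0.22  0.    1.89 -0.    1.25  1.07]
```

View pics/f_wrist.png

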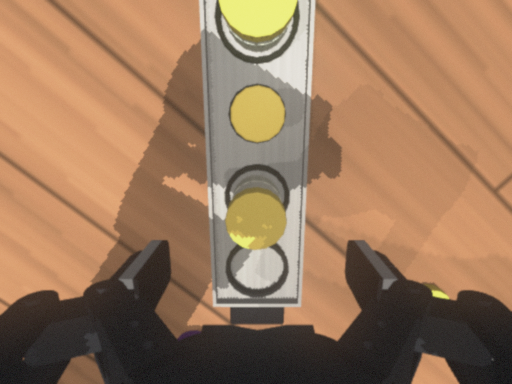

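View pics/f_side.png

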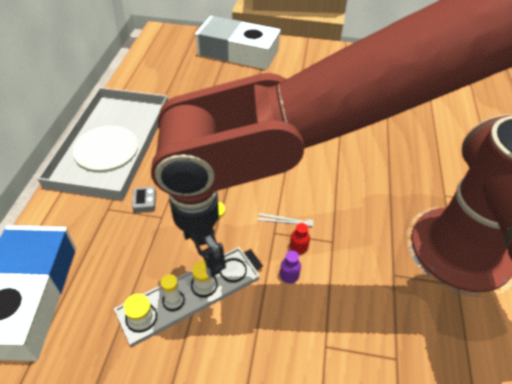

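The wrist view shows the jar's cap at (257,220), centred between the fingers. I descend and grip.

Emit:
{"op": "drive_tool", "data": {"series": [[[0,0,-0.02],[0,0,0]],[[0,0,-0.04],[0,0,0]],[[0,0,-0.06],[0,0,0]],[[0,0,-0.072],[0,0,0]],[[0,0,-0.075],[0,0,0]],[[0,0,-0.075],[0,0,0]]]}}

```text
time: 10.3
tool_pos: [0.5203, 0.1943, 0.0292]
tool_rot: [0.0, 0.935, 0.354, 0.0]
contact_force: [0.3, 0.5, -0.1]
gripper_width: 0.999
```

Emit:
{"op": "drive_tool", "data": {"series": [[[0,0,0],[0,0,0]],[[0,0,0],[0,0,0]],[[0,0,0],[0,0,0]],[[0,0,0],[0,0,0]],[[0,0,0],[0,0,0]],[[0,0,0],[0,0,0]],[[0,0,0],[0,0,0]],[[0,0,0],[0,0,0]]], "fingers": 1}}

```text
time: 11.1
tool_pos: [0.5207, 0.1947, 0.0299]
tool_rot: [0.0, 0.935, 0.354, 0.001]
contact_force: [0.1, 1.2, 6.1]
gripper_width: 0.455
```

Emit:
{"op": "drive_tool", "data": {"series": [[[0,0,0.01],[0,0,0]],[[0,0,0.02],[0,0,0]],[[0,0,0.04],[0,0,0]],[[0,0,0.06],[0,0,0]],[[0,0,0.08],[0,0,0]],[[0,0,0.1],[0,0,0]],[[0,0,0.11],[0,0,0]],[[0,0,0.11],[0,0,0]]]}}

```text
time: 11.9
tool_pos: [0.5209, 0.1947, 0.1409]
tool_rot: [0.0, 0.935, 0.354, 0.002]
contact_force: [0.5, 0.3, 0.2]
gripper_width: 0.454
```

```bash
python3 snap.py g side
```

```text
11.9 [0.5209 0.1947 0.1409] yaw -48.51 0.45354548945913487 [ 0.22 -0.04  1.86 -0.    1.32  1.07]
```

View pics/g_side.png

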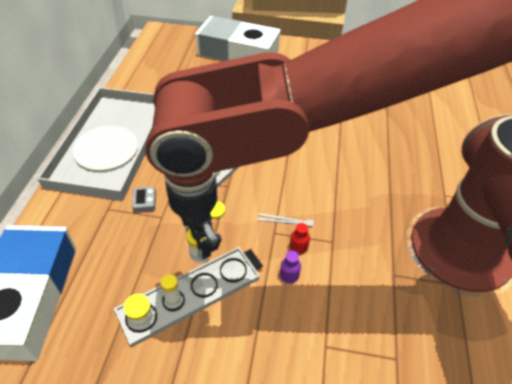

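The jar is held (side (200,245)) and its collar is empty. On to bay +33.

Emit:
{"op": "drive_tool", "data": {"series": [[[0.002,-0.02,0.005],[0,0,2]],[[0.005,-0.06,0.005],[0,0,4]],[[0.008,-0.105,0.005],[0,0,7]],[[0.012,-0.155,0.005],[0,0,10]],[[0.016,-0.205,0.005],[0,0,13]],[[0.02,-0.255,0.005],[0,0,16]],[[0.024,-0.305,0.005],[0,0,19]],[[0.027,-0.345,0.005],[0,0,22]]]}}

```text
time: 12.75
tool_pos: [0.5457, -0.1528, 0.142]
tool_rot: [-0.001, 0.85, 0.526, -0.001]
contact_force: [0.2, 0.7, 0.2]
gripper_width: 0.457
```

Emit:
{"op": "drive_tool", "data": {"series": [[[0.001,-0.012,0],[0,0,0.4]],[[0.001,-0.018,-0.01],[0,0,0.4]],[[0.001,-0.018,-0.035],[0,0,0.4]],[[0.001,-0.018,-0.06],[0,0,0.4]],[[0.001,-0.018,-0.08],[0,0,0.4]],[[0.001,-0.018,-0.095],[0,0,0.4]],[[0.001,-0.018,-0.1],[0,0,0.4]],[[0.001,-0.018,-0.1],[0,0,0.4]]]}}

```text
time: 13.55
tool_pos: [0.5472, -0.1675, 0.0426]
tool_rot: [-0.001, 0.848, 0.529, -0.001]
contact_force: [-0.7, -0.1, -1.4]
gripper_width: 0.454
```

```bash
python3 snap.py i side scene
```

```text
13.55 [ 0.5472 -0.1675  0.0426] yaw -26.07 0.4538782644889042 [-0.43  0.12  1.87  0.    1.15  0.03]
```

View pics/i_scene.png

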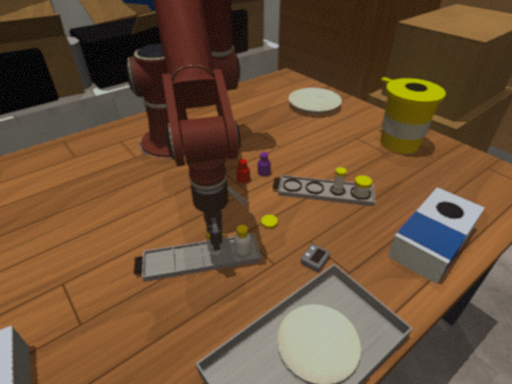

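View pics/i_side.png

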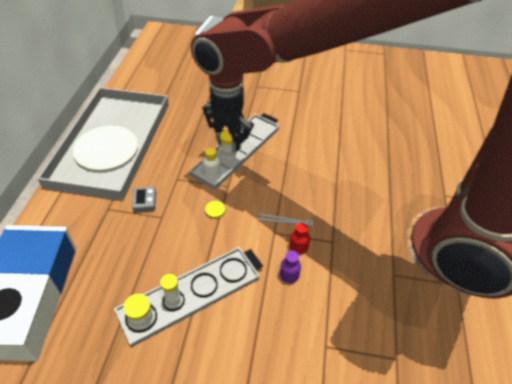

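Emit:
{"op": "drive_tool", "data": {"series": [[[0.001,-0.001,-0.004],[0,0,0]],[[0.001,-0.001,-0.008],[0,0,0]],[[0.001,-0.001,-0.0105],[0,0,0]],[[0.001,-0.001,-0.0118],[0,0,0]],[[0.001,-0.001,-0.0118],[0,0,0]],[[0.001,-0.001,-0.0118],[0,0,0]]]}}

```text
time: 14.25
tool_pos: [0.5489, -0.1695, 0.032]
tool_rot: [0.0, 0.849, 0.529, 0.0]
contact_force: [0.3, -0.0, -1.0]
gripper_width: 0.455
```

Emit:
{"op": "drive_tool", "data": {"series": [[[0,0,0],[0,0,0]],[[0,0,0],[0,0,0]],[[0,0,0],[0,0,0]],[[0,0,0],[0,0,0]],[[0,0,0],[0,0,0]],[[0,0,0],[0,0,0]],[[0,0,0],[0,0,0]]], "fingers": -1}}

```text
time: 14.95
tool_pos: [0.5488, -0.1695, 0.032]
tool_rot: [-0.0, 0.849, 0.529, -0.0]
contact_force: [0.1, -0.1, 1.2]
gripper_width: 1.003
```

Emit:
{"op": "drive_tool", "data": {"series": [[[0,0,0.01],[0,0,0]],[[0,0,0.03],[0,0,0]],[[0,0,0.06],[0,0,0]],[[0,0,0.09],[0,0,0]],[[0.0,0.02,0.12],[0,0,-3]],[[0.0,0.06,0.13],[0,0,-6]],[[0.0,0.11,0.13],[0,0,-9]],[[0.0,0.16,0.13],[0,0,-12]]]}}

```text
time: 15.75
tool_pos: [0.5494, -0.0084, 0.1641]
tool_rot: [0.001, 0.9, 0.436, 0.001]
contact_force: [0.8, 0.1, 0.6]
gripper_width: 0.999
```

```bash
python3 snap.py j scene side
```

```text
15.75 [ 0.5494 -0.0084  0.1641] yaw -38.33 0.9991032134472629 [-0.15 -0.08  1.86  0.    1.36  0.52]
```

View pics/j_scene.png

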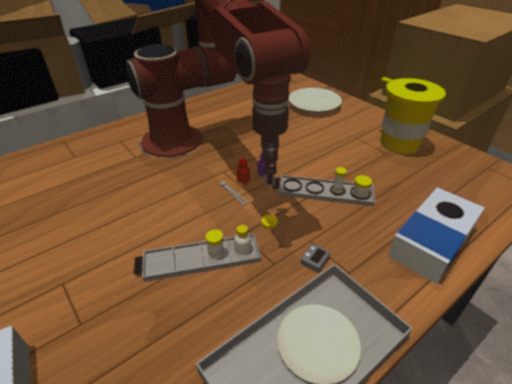

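The jar stands in bay +33 (scene (215,243)) next to the bottle. Next is the tube.

Emit:
{"op": "drive_tool", "data": {"series": [[[0.002,0.03,0],[0,0,-2]],[[0.006,0.075,0],[0,0,-4]],[[0.01,0.12,0],[0,0,-6]],[[0.014,0.165,0],[0,0,-8]],[[0.018,0.21,0],[0,0,-10]],[[0.0205,0.24,-0.01],[0,0,-10.4]],[[0.0205,0.248,-0.03],[0,0,-10.4]],[[0.0205,0.248,-0.045],[0,0,-10.4]]]}}

```text
time: 16.65
tool_pos: [0.5694, 0.2393, 0.1165]
tool_rot: [0.0, 0.935, 0.355, 0.0]
contact_force: [-0.2, -0.2, -0.9]
gripper_width: 1.0
```

Emit:
{"op": "drive_tool", "data": {"series": [[[0,0,-0.01],[0,0,0]],[[0,0,-0.03],[0,0,0]],[[0,0,-0.05],[0,0,0]],[[0,0,-0.07],[0,0,0]],[[0,0,-0.08],[0,0,0]],[[0,0,-0.08],[0,0,0]]]}}

```text
time: 17.25
tool_pos: [0.5683, 0.2371, 0.0352]
tool_rot: [-0.0, 0.935, 0.354, -0.002]
contact_force: [-0.3, -0.5, -0.1]
gripper_width: 0.999
```

```bash
python3 snap.py k side wrist
```

```text
17.25 [0.5683 0.2371 0.0352] yaw -48.59 0.9988084096765864 [ 0.27  0.23  1.77 -0.    1.15  1.12]
```

View pics/k_wrist.png

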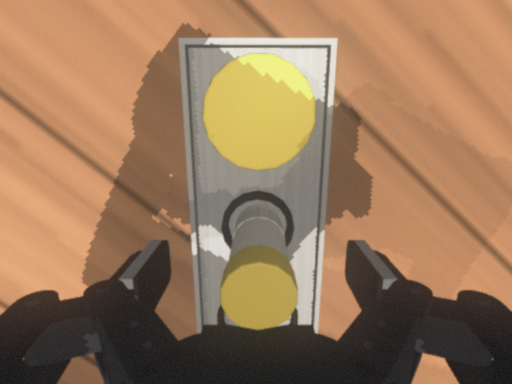

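View pics/k_side.png

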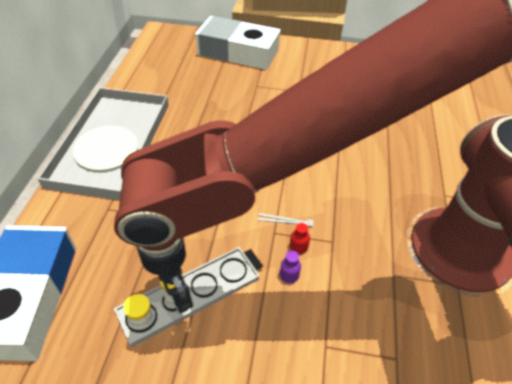

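The tube's cap is at wrist (259,288), between the fingers. I nudge slightly along the row and close.

Emit:
{"op": "drive_tool", "data": {"series": [[[0.001,0.0015,0.001],[0,0,0]],[[0.001,0.0015,0.001],[0,0,0]],[[0.001,0.0015,0.001],[0,0,0]],[[0.001,0.0015,0.001],[0,0,0]],[[0.001,0.0015,0.001],[0,0,0]],[[0.001,0.0015,0.001],[0,0,0]],[[0.001,0.0015,0.001],[0,0,0]],[[0.001,0.0015,0.001],[0,0,0]]], "fingers": 1}}

```text
time: 18.15
tool_pos: [0.5708, 0.2401, 0.0386]
tool_rot: [-0.0, 0.935, 0.354, 0.0]
contact_force: [-0.6, -0.9, 3.8]
gripper_width: 0.336
```

Emit:
{"op": "drive_tool", "data": {"series": [[[0,0,0.01],[0,0,0]],[[0,0,0.02],[0,0,0]],[[0,0,0.04],[0,0,0]],[[0,0,0.06],[0,0,0]],[[0,0,0.08],[0,0,0]],[[0,0,0.1],[0,0,0]],[[0,0,0.12],[0,0,0]],[[0,0,0.12],[0,0,0]]]}}

```text
time: 18.95
tool_pos: [0.5724, 0.2406, 0.1624]
tool_rot: [0.0, 0.935, 0.354, 0.004]
contact_force: [0.8, 0.7, -0.9]
gripper_width: 0.332
```

```bash
python3 snap.py l side scene
```

```text
18.95 [0.5724 0.2406 0.1624] yaw -48.51 0.33228722114198805 [0.28 0.09 1.69 0.   1.35 1.12]
```

View pics/l_scene.png

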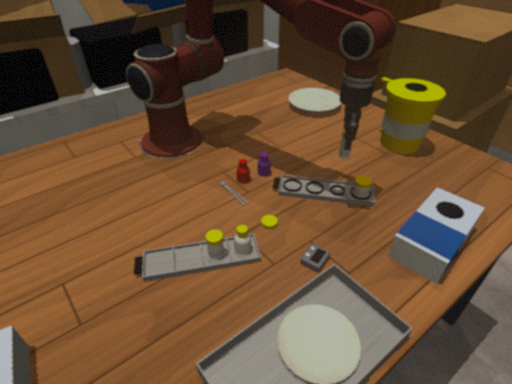

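Emit:
{"op": "drive_tool", "data": {"series": [[[-0.002,-0.02,0],[0,0,2]],[[-0.007,-0.06,0],[0,0,4]],[[-0.012,-0.105,0],[0,0,7]],[[-0.017,-0.15,0],[0,0,10]],[[-0.022,-0.195,0],[0,0,13]],[[-0.027,-0.24,0],[0,0,16]],[[-0.032,-0.285,0],[0,0,19]],[[-0.037,-0.33,0],[0,0,22]]]}}

```text
time: 19.85
tool_pos: [0.5318, -0.0914, 0.156]
tool_rot: [-0.001, 0.85, 0.527, -0.001]
contact_force: [1.4, 0.0, -0.0]
gripper_width: 0.335
```

Emit:
{"op": "drive_tool", "data": {"series": [[[-0.004,-0.04,0],[0,0,0.4]],[[-0.008,-0.08,0],[0,0,0.4]],[[-0.013,-0.12,0],[0,0,0.4]],[[-0.015,-0.139,0],[0,0,0.4]],[[-0.015,-0.139,-0.02],[0,0,0.4]],[[-0.015,-0.139,-0.05],[0,0,0.4]],[[-0.015,-0.139,-0.08],[0,0,0.4]],[[-0.015,-0.139,-0.09],[0,0,0.4]]]}}

```text
time: 20.65
tool_pos: [0.5149, -0.2271, 0.0624]
tool_rot: [-0.004, 0.849, 0.529, -0.002]
contact_force: [-0.7, 0.8, -0.7]
gripper_width: 0.336
```

Emit:
{"op": "drive_tool", "data": {"series": [[[0,0,-0.01],[0,0,0]],[[0,0,-0.018],[0,0,0]],[[0,0,-0.02],[0,0,0]],[[0,0,-0.02],[0,0,0]]]}}

```text
time: 21.05
tool_pos: [0.5188, -0.2292, 0.0486]
tool_rot: [0.0, 0.849, 0.529, 0.0]
contact_force: [0.8, 0.6, -0.1]
gripper_width: 0.334
```

```bash
python3 snap.py m side scene
```

```text
21.05 [ 0.5188 -0.2292  0.0486] yaw -26.1 0.33415577629425197 [-0.55  0.1   1.89 -0.    1.15 -0.09]
```

View pics/m_scene.png

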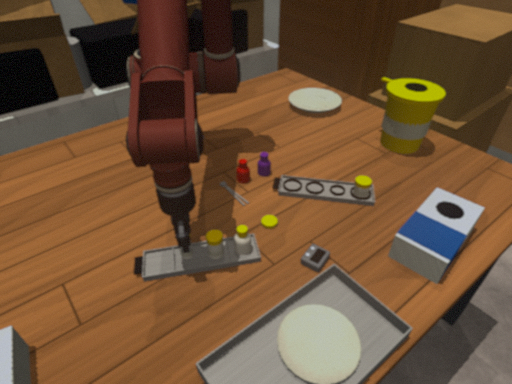

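View pics/m_side.png

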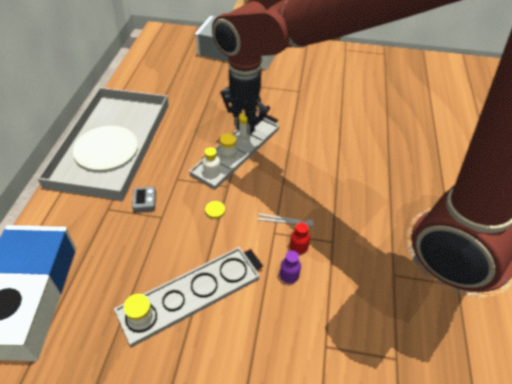

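Emit:
{"op": "drive_tool", "data": {"series": [[[0.0005,0.001,-0.004],[0,0,0]],[[0.0005,0.001,-0.007],[0,0,0]],[[0.0005,0.001,-0.009],[0,0,0]],[[0.0005,0.001,-0.0093],[0,0,0]],[[0.0005,0.001,-0.0093],[0,0,0]],[[0.0005,0.001,-0.0093],[0,0,0]]]}}

```text
time: 21.75
tool_pos: [0.5188, -0.228, 0.0386]
tool_rot: [-0.0, 0.849, 0.529, -0.0]
contact_force: [0.6, 0.4, -0.1]
gripper_width: 0.338
```

Emit:
{"op": "drive_tool", "data": {"series": [[[0,0,0],[0,0,0]],[[0,0,0],[0,0,0]],[[0,0,0],[0,0,0]],[[0,0,0],[0,0,0]],[[0,0,0],[0,0,0]],[[0,0,0],[0,0,0]],[[0,0,0],[0,0,0]]], "fingers": -1}}

```text
time: 22.45
tool_pos: [0.5189, -0.228, 0.0387]
tool_rot: [0.0, 0.849, 0.529, 0.0]
contact_force: [0.5, -0.5, -0.5]
gripper_width: 1.002
```

Emit:
{"op": "drive_tool", "data": {"series": [[[0,0,0.01],[0,0,0]],[[0,0,0.03],[0,0,0]],[[0,0,0.06],[0,0,0]],[[0,0,0.09],[0,0,0]],[[0.01,0.02,0.12],[0,0,-3]],[[0.02,0.06,0.13],[0,0,-6]],[[0.03,0.11,0.13],[0,0,-9]],[[0.04,0.16,0.13],[0,0,-12]]]}}

```text
time: 23.25
tool_pos: [0.5593, -0.0688, 0.1708]
tool_rot: [0.001, 0.9, 0.436, 0.001]
contact_force: [0.9, 0.2, -0.3]
gripper_width: 0.999
```

```bash
python3 snap.py n scene side
```

```text
23.25 [ 0.5593 -0.0688  0.1708] yaw -38.32 0.9993858087086558 [-0.25 -0.05  1.82  0.    1.37  0.41]
```

View pics/n_scene.png

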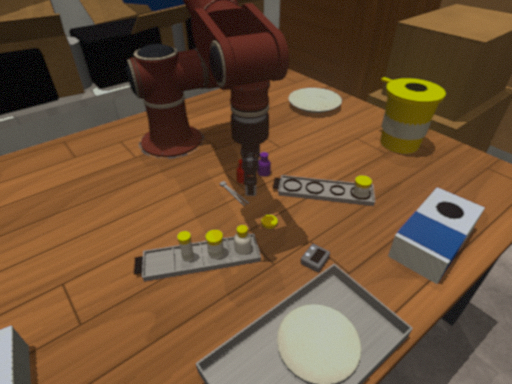

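Tube stands in bay -33 (scene (186,245)). Last is the pot.

Emit:
{"op": "drive_tool", "data": {"series": [[[0.005,0.03,0],[0,0,-2]],[[0.012,0.075,0],[0,0,-4]],[[0.02,0.12,0],[0,0,-6]],[[0.028,0.165,0],[0,0,-8]],[[0.036,0.21,0],[0,0,-10]],[[0.044,0.255,0],[0,0,-10.4]],[[0.052,0.3,0],[0,0,-10.4]],[[0.058,0.335,0],[0,0,-10.4]]]}}

```text
time: 24.15
tool_pos: [0.6169, 0.2669, 0.1694]
tool_rot: [0.0, 0.935, 0.355, 0.0]
contact_force: [0.7, -1.0, -0.1]
gripper_width: 1.0
```

Emit:
{"op": "drive_tool", "data": {"series": [[[0.0025,0.0165,-0.01],[0,0,0]],[[0.0025,0.0165,-0.04],[0,0,0]],[[0.0025,0.0165,-0.07],[0,0,0]],[[0.0025,0.0165,-0.085],[0,0,0]],[[0.0025,0.0165,-0.09],[0,0,0]],[[0.0025,0.0165,-0.09],[0,0,0]]]}}

```text
time: 24.75
tool_pos: [0.6189, 0.2807, 0.0783]
tool_rot: [0.0, 0.935, 0.354, -0.001]
contact_force: [0.5, -0.5, 0.1]
gripper_width: 1.003
```

```bash
python3 snap.py o side wrist
```

```text
24.75 [0.6189 0.2807 0.0783] yaw -48.56 1.002722976642131 [ 0.32  0.31  1.59 -0.    1.24  1.16]
```

View pics/o_wrist.png

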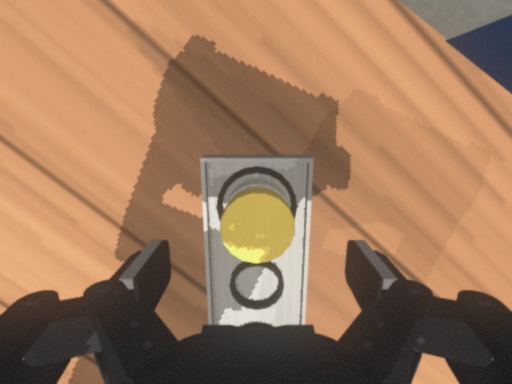

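View pics/o_side.png

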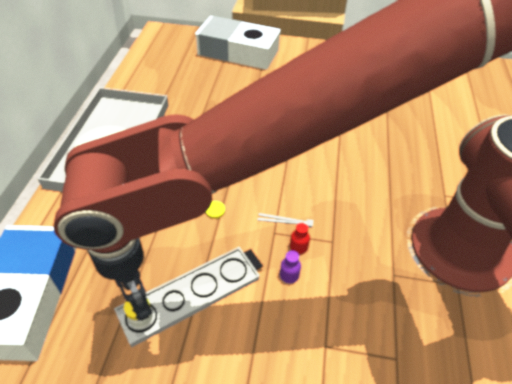

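The pot's cap is at wrist (258,226), centred between the fingers. I descend and grip.

Emit:
{"op": "drive_tool", "data": {"series": [[[0,0.001,-0.015],[0,0,0]],[[0,0.001,-0.035],[0,0,0]],[[0,0.001,-0.05],[0,0,0]],[[0,0.001,-0.055],[0,0,0]],[[0,0.001,-0.055],[0,0,0]],[[0,0.001,-0.055],[0,0,0]]]}}

```text
time: 25.45
tool_pos: [0.6195, 0.2827, 0.0243]
tool_rot: [0.0, 0.935, 0.354, 0.001]
contact_force: [0.4, 0.6, 0.1]
gripper_width: 1.0
```

Emit:
{"op": "drive_tool", "data": {"series": [[[0,0,0],[0,0,0]],[[0,0,0],[0,0,0]],[[0,0,0],[0,0,0]],[[0,0,0],[0,0,0]],[[0,0,0],[0,0,0]],[[0,0,0],[0,0,0]],[[0,0,0],[0,0,0]],[[0,0,0],[0,0,0]]], "fingers": 1}}

```text
time: 26.25
tool_pos: [0.6198, 0.2828, 0.0248]
tool_rot: [0.0, 0.935, 0.354, 0.001]
contact_force: [-0.3, -0.2, 5.3]
gripper_width: 0.528
```

Emit:
{"op": "drive_tool", "data": {"series": [[[0,0,0.01],[0,0,0]],[[0,0,0.02],[0,0,0]],[[0,0,0.04],[0,0,0]],[[0,0,0.06],[0,0,0]],[[0,0,0.08],[0,0,0]],[[0,0,0.1],[0,0,0]],[[0,0,0.12],[0,0,0]],[[0,0,0.13],[0,0,0]]]}}

```text
time: 27.05
tool_pos: [0.6197, 0.2828, 0.1565]
tool_rot: [0.0, 0.935, 0.354, 0.002]
contact_force: [-0.1, -0.3, -0.7]
gripper_width: 0.526
```

```bash
python3 snap.py p scene side
```

```text
27.05 [0.6197 0.2828 0.1565] yaw -48.51 0.5261801073229546 [0.32 0.23 1.54 0.   1.36 1.17]
```

View pics/p_scene.png

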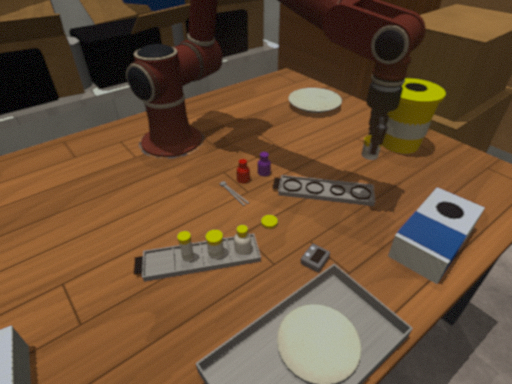

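Emit:
{"op": "drive_tool", "data": {"series": [[[-0.004,-0.02,0],[0,0,2]],[[-0.013,-0.06,0],[0,0,4]],[[-0.023,-0.1,0],[0,0,7]],[[-0.032,-0.14,0],[0,0,10]],[[-0.042,-0.185,0],[0,0,13]],[[-0.052,-0.23,0],[0,0,16]],[[-0.062,-0.275,0],[0,0,19]],[[-0.072,-0.32,0],[0,0,22]]]}}

```text
time: 27.95
tool_pos: [0.5454, -0.0389, 0.1522]
tool_rot: [-0.001, 0.85, 0.527, -0.001]
contact_force: [0.8, 0.0, -0.8]
gripper_width: 0.525
```

Emit:
{"op": "drive_tool", "data": {"series": [[[-0.01,-0.045,0],[0,0,0.4]],[[-0.02,-0.09,0],[0,0,0.4]],[[-0.03,-0.135,0],[0,0,0.4]],[[-0.04,-0.18,0],[0,0,0.4]],[[-0.05,-0.22,0],[0,0,0.4]],[[-0.056,-0.242,0],[0,0,0.4]],[[-0.0573,-0.25,0],[0,0,0.4]],[[-0.0573,-0.25,-0.01],[0,0,0.4]]]}}

```text
time: 28.75
tool_pos: [0.49, -0.2883, 0.144]
tool_rot: [0.001, 0.849, 0.528, 0.0]
contact_force: [-0.2, 0.8, -0.4]
gripper_width: 0.523
```

Emit:
{"op": "drive_tool", "data": {"series": [[[0,0,-0.02],[0,0,0]],[[0,0,-0.05],[0,0,0]],[[0,0,-0.08],[0,0,0]],[[0,0,-0.1],[0,0,0]],[[0,0,-0.108],[0,0,0]],[[0,0,-0.11],[0,0,0]],[[0,0,-0.11],[0,0,0]]]}}

```text
time: 29.45
tool_pos: [0.4902, -0.2869, 0.034]
tool_rot: [0.0, 0.848, 0.529, 0.0]
contact_force: [0.5, -0.6, -0.3]
gripper_width: 0.523
```

```bash
python3 snap.py q side scene
```

```text
29.45 [ 0.4902 -0.2869  0.034 ] yaw -26.06 0.5229590336521884 [-0.66  0.12  1.89  0.    1.13 -0.21]
```

View pics/q_scene.png

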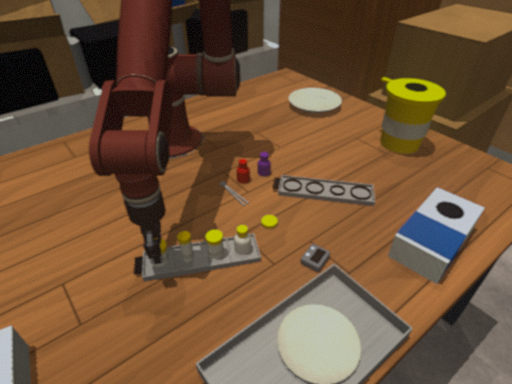

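View pics/q_side.png

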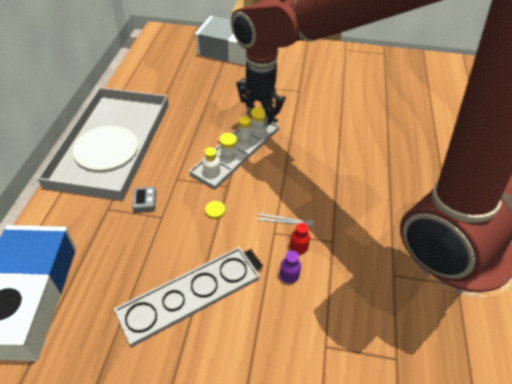

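The pot is over the bay by the tab. Now I lower it about 9 mm, release and retreat upward.

Emit:
{"op": "drive_tool", "data": {"series": [[[0,0,-0.004],[0,0,0]],[[0,0,-0.007],[0,0,0]],[[0,0,-0.0085],[0,0,0]],[[0,0,-0.009],[0,0,0]],[[0,0,-0.009],[0,0,0]],[[0,0,-0.009],[0,0,0]]]}}

```text
time: 30.15
tool_pos: [0.4897, -0.2875, 0.0248]
tool_rot: [0.0, 0.849, 0.529, -0.0]
contact_force: [-0.1, -0.1, 1.3]
gripper_width: 0.522
```

Emit:
{"op": "drive_tool", "data": {"series": [[[0,0,0],[0,0,0]],[[0,0,0],[0,0,0]],[[0,0,0],[0,0,0]],[[0,0,0],[0,0,0]],[[0,0,0],[0,0,0]],[[0,0,0],[0,0,0]],[[0,0,0],[0,0,0]]], "fingers": -1}}

```text
time: 30.85
tool_pos: [0.4897, -0.2875, 0.0247]
tool_rot: [0.0, 0.849, 0.529, 0.0]
contact_force: [0.2, -0.7, -0.3]
gripper_width: 0.999
```

Emit:
{"op": "drive_tool", "data": {"series": [[[0,0,0.01],[0,0,0]],[[0,0,0.03],[0,0,0]],[[0,0,0.06],[0,0,0]],[[0,0,0.09],[0,0,0]],[[0,0,0.13],[0,0,0]],[[0.01,0.04,0.16],[0,0,0]],[[0.02,0.08,0.16],[0,0,0]],[[0.03,0.12,0.16],[0,0,0]]]}}

```text
time: 31.65
tool_pos: [0.5209, -0.1669, 0.1878]
tool_rot: [0.002, 0.849, 0.529, 0.001]
contact_force: [0.4, 0.2, 0.1]
gripper_width: 1.001
```

Emit:
{"op": "drive_tool", "data": {"series": [[[0.0,0.04,0],[0,0,0]],[[0.0,0.08,0],[0,0,0]],[[0.0,0.12,0],[0,0,0]],[[0,0.16,0],[0,0,0]],[[0,0.2,0],[0,0,0]],[[0,0.24,0],[0,0,0]],[[0,0.25,0],[0,0,0]],[[0,0.25,0],[0,0,0]]]}}

```text
time: 32.45
tool_pos: [0.5196, 0.0837, 0.1854]
tool_rot: [0.0, 0.848, 0.53, 0.0]
contact_force: [0.2, -0.4, 0.5]
gripper_width: 1.002
```

```bash
python3 snap.py r side scene
python3 - <<'E'
from h import *
q=(.5339,-.1986,1.1154)
for c in("side","scene"):
    f=cv2.imread(f"pics/r_{c}.png");m=camera_model(c);g=cv2.resize(f,None,fx=5,fy=5,interpolation=cv2.INTER_CUBIC)
    for x,h,r in[(.099,.078,.013),(.033,.07,.02),(-.033,.084,.015),(-.099,.058,.023)]:
        t=np.linspace(0,2*np.pi,40)
        P=tray(*q,np.c_[x+r*np.cos(t),r*np.sin(t),0*t+h])
        cv2.polylines(g,[np.round(proj(m,P)*5+2).astype(int)],True,(255,0,255),1)
    p=proj(m,[(.5339,-.1986,.03)])[0]*5
    cv2.imwrite(f"pics/chk_{c}.png",g[int(p[1])-250:int(p[1])+250,int(p[0])-375:int(p[0])+375])
E
```

```text
32.45 [0.5196 0.0837 0.1854] yaw -25.95 1.001983612245777 [ 0.02 -0.15  1.89 -0.    1.41  0.47]
```

View pics/chk_side.png

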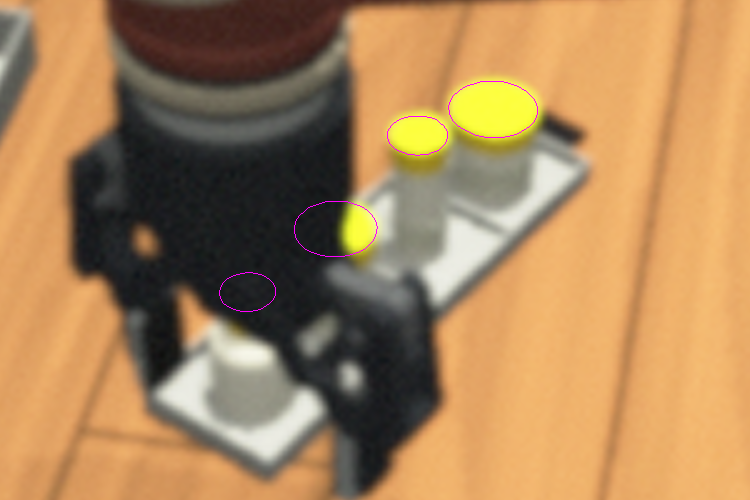

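View pics/chk_scene.png

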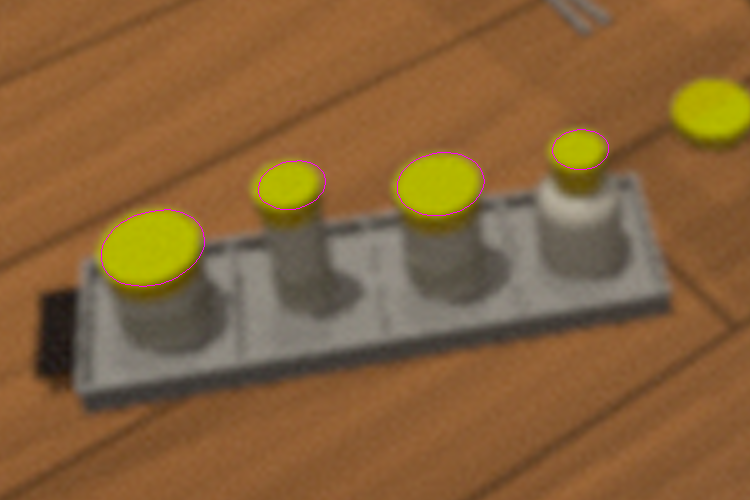

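All four stand upright in the right order. Their caps match the predicted circles within about 2 mm in the scene view. Handing in.

```bash
python3 -c "
from plant import *
print(job_done())"
```

```text
the job is handed in; nothing more can be done
None
```

All four containers are in the transport tray in reverse order, and I handed the job in at about 33 s of robot time. From the far end to the grip tab they stand bottle, jar, tube, pot. The fingers opened fully on each one and then withdrew, and the red and purple look-alikes were left alone.

**Last checks:** in the final scene picture all four are upright, one to a bay. Their caps lie within about 2 mm of the bay centres I had measured. The side view agreed for the pot and tube. The gripper partly hid the jar and mostly hid the bottle, so for those two the check rests on the scene view alone. The largest tool force I saw, read at the end of each move, was about 6 N while gripping. No check failed.

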